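# Nest the tumblers and close the stack

## Task

Put the three white tumblers away as one nested stack on the round cork coaster: the tallest stands upright on the coaster with its whole foot on the cork, the middle-sized one goes fully down into it, the shortest fully down into that, and the wooden lid closes the top, seated flat. Leave the tin, the mug and the salt shaker where they are.

Things in the scene. Friction and masses are not known exactly. Their poses are not given: they have to be found in the camera images.
- tall_tumbler: The tallest of three plain white enamel tumblers of one shape (open round cups, tapered below a straight band at the rim): 84 mm high, foot 39 mm across, band 64 mm across outside, mouth 59 mm, wall 2 mm. The lower edge of the band, 28 mm below the rim, is a ledge that rests on the rim of the tumbler it is nested in. Origin: centre of the underside; z up through the mouth.
- middle_tumbler: The middle-sized of three plain white enamel tumblers of one shape (open round cups, tapered below a straight band at the rim): 70 mm high, foot 43 mm across, band 64 mm across outside, mouth 59 mm, wall 2 mm. The lower edge of the band, 28 mm below the rim, is a ledge that rests on the rim of the tumbler it is nested in. Origin: centre of the underside; z up through the mouth.
- short_tumbler: The shortest of three plain white enamel tumblers of one shape (open round cups, tapered below a straight band at the rim): 56 mm high, foot 47 mm across, band 64 mm across outside, mouth 59 mm, wall 2 mm. The lower edge of the band, 28 mm below the rim, is a ledge that rests on the rim of the tumbler it is nested in. Origin: centre of the underside; z up through the mouth.
- lid: Round light-wood lid, right way up, 39 mm high: below, a plug 55 mm across and 8 mm deep that enters a tumbler's mouth; a disc 64 mm across, 5 mm thick, that rests on the rim; on top a round knob 20 mm across, 26 mm high. Origin: centre of the plug's underside; z up through the knob.
- coaster: Round cork coaster, 100 mm across, 5 mm thick, fixed on the worktop. Origin: centre of its underside, on the worktop.
- tin_beans: Food tin, 75 mm across, 58 mm high; bystander, to be left alone. Origin: centre of its underside.
- mug: Black and white mug with a handle, 82x111 mm, 97 mm high; bystander, to be left alone. Origin: centre of its underside.
- salt_shaker: Salt shaker, 44 mm across, 90 mm high; bystander, to be left alone. Origin: centre of its underside.

How it is judged:
By the outcome, as a careful person would: the job done as asked, in the order asked, and still so for the second after the job is handed in, with the robot touching nothing.
It also fails if it takes over 72 s, if anything falls off the work surface, if the arm or the gripper's body presses on something with over 40 N, if the wrist force passes 120 N, or if a joint passes its speed limit or range.

## Robot

A 6-joint arm with a two-finger parallel gripper is mounted at the origin on a cart in front of the work surface, level with it; the furniture and walls round the work are solid. World frame = base frame: x ahead of the robot, y to its left, z up, the work surface at z = 0. Lengths are in m, angles in degrees, forces in N, time in s.
With the tool pointing down it reaches from about 0.4 to 0.825 m from the base axis. Payload 7 kg.
Tool frame: the origin (TCP) lies midway between the tips of the shut fingers; the grasp point (between the pads) lies 19 mm behind it; z points along the fingers, x is the direction in which the jaws open and shut, and the axes are right-handed (so a half turn about z gives the same grasp; the last joint's range is limited). The gripper opens to 88 mm and grips with 3 to 60 N. Pads are 19 mm wide; open, the fingers measure 130 mm over their backs; the gripper's body (78 mm by 193 mm) begins 47 mm behind the grasp point.
Start: joints at [-48.466, 20.546, 0.682, 0, -70.136, -16.507], TCP at [0.286, -0.612, 0.227] pointing down, gripper open.
Joint ranges: [-176.03, 176.03], [-82.01, 121.73], [-58.28, 71.71], [-173.87, 95.51], [-174.79, -0.11], [-173.66, 173.66]. Speed limits (degrees/s): [136.94, 136.94, 172.46, 180, 180, 180].

## Interface

Orientations are given as [roll, pitch, yaw] about the fixed x, y, z axes, in that order (R = Rz(yaw) Ry(pitch) Rx(roll)).
In Python, from plant import * gives the robot as it stands. The module is installed in compiled form; this text tells all that it offers.
- The arm moves only by the shell command python3 -m pendant 'ROWS' [OPENING]. ROWS is JSON, a list that holds one entry, the list of rows, each a list of 6 numbers: the shift along the world's x, y, z in mm, then the turn, a rotation vector about the world's x, y, z in degrees. A call has 1 to 10 rows; each row is the pose to reach, as a shift and turn from the pose commanded when the call began; what a row does not reach only later rows make up. A row lasts 1/8 s, in which the tool goes at most 62.5 mm and 10.7 degrees, less where a joint would pass 70% of its speed; a pose out of reach is approached as far as the arm can. A call with a gripper value outside its range is refused whole. OPENING is the closure, from -1 (fully open) to 1 (shut), set as the call begins (- or left out, the last holds). The fingers move at their own pace and stop on an object; the grip force is fixed at half the most. Time passes only in rows, so rows that repeat a pose let the fingers close. It gives the time, the measured TCP pose, the force and the opening at its end, in the units of the state.
- get_obs(): the state, without advancing time (a new reading comes with each control period).
- snapshot(name): name is "scene" or "top"; returns a dict with "pixels" (384x512x3 uint8, red, green, blue), "depth" (384x512 float32, m along the optical axis (not along the pixel's ray), 0 where there is no reading), "fx", "fy", "cx", "cy" (pixels), "dist" ([k1, k2, p1, p2, k3] as OpenCV has them; the pictures are not rectified), "pose" (4x4, takes a point from camera to world coordinates). Camera axes: x right, y down, z forward; pixel columns grow to the right and rows downward; lengths in m; the calibration is good to about 2 mm. A picture is of the moment at which its call begins.
- close_job(): hands the job in, once; it reports no verdict.
The state is a dict: "clock": time; "joint_pos": joint angles; "qvel": joint speeds; "tau": joint torques, N m; "tool_pos": TCP position; "orientation": TCP orientation; "force": force on the tool from outside, world axes, zero at the start; "moment": the same for the moment, N m; "opening": finger opening in m.
Only numpy, scipy, OpenCV 4.12 (cv2) and the standard library are available. Lean on these libraries where they do the work, as an engineer would, in place of code of your own. Each camera call takes 0.05 s, during which the arm holds its last target. There are 200 camera calls.

## Working session

There is one attempt and no reset: what is moved stays moved. The work goes in short steps, Python scripts to look and compute and a shell command to move; the robot and the scene stay as the last step left them, time stands still between calls to the robot, and variables do not carry over. Pictures are saved under pics/ and viewed, about 8 in all and at most 12, crops included, and the job is handed in when it is done.

```bash
mkdir -p pics
cat > h.py <<'E'
import numpy as np, cv2
from plant import *
def shot(n):
    s=snapshot(n); s['K']=np.array([[s['fx'],0,s['cx']],[0,s['fy'],s['cy']],[0,0,1]]); return s
def save(s,f): cv2.imwrite('pics/'+f,s['pixels'][:,:,::-1])
def cloud(s):
    h,w=s['depth'].shape; v,u=np.mgrid[:h,:w]
    p=cv2.undistortPoints(np.stack([u,v],-1).reshape(-1,1,2).astype(np.float64),s['K'],np.array(s['dist'],float)).reshape(h,w,2)
    d=s['depth']; P=np.stack([p[...,0]*d,p[...,1]*d,d],-1); T=np.array(s['pose'])
    Q=P@T[:3,:3].T+T[:3,3]; Q[d==0]=np.nan; return Q
E
python3 - <<'E'
from h import *
a=shot('scene');b=shot('top')
cv2.imwrite('pics/a.png',np.hstack([a['pixels'],b['pixels']])[:,:,::-1][:, :]) 
im=cv2.imread('pics/a.png'); 
save(a,'s0.png');save(b,'t0.png')
np.save('top0.npy',cloud(b));np.save('scene0.npy',cloud(a))
for s in(a,b): print(np.round(s['pose'],3).tolist(),s['fx'])
print(get_obs())
E
```

```text
[[0.955, 0.115, -0.272, 0.873], [0.295, -0.443, 0.847, -0.852], [-0.023, -0.889, -0.457, 0.491], [0.0, 0.0, 0.0, 1.0]] 422.1344776558894
[[0.006, -0.992, 0.123, 0.411], [-1.0, -0.004, 0.013, -0.009], [-0.012, -0.123, -0.992, 1.416], [0.0, 0.0, 0.0, 1.0]] 444.84153979069254
{'clock': 0.1, 'joint_pos': array([-4.84655676e+01,  2.05865695e+01,  6.38805688e-01, -1.85287675e-02,
       -7.01363143e+01, -1.65078389e+01]), 'qvel': array([-0.02442613, -0.11281011,  0.02721708,  0.04245669,  0.05683732,
       -0.00757624]), 'tau': array([-3.07535149e-03, -5.84161770e+01,  2.93749666e+01,  7.01547101e+00,
        1.01625390e-02, -5.44839634e-05]), 'tool_pos': array([ 0.28535059, -0.611227  ,  0.22572084]), 'orientation': array([-1.79992808e+02, -8.55624182e-02,  1.15020280e+02]), 'force': array([ 1.17242543, -0.63794054, -0.07798083]), 'moment': array([ 0.00718773,  0.02060149, -0.01850339]), 'opening': 0.08736998481426445}
```

View pics/s0.png

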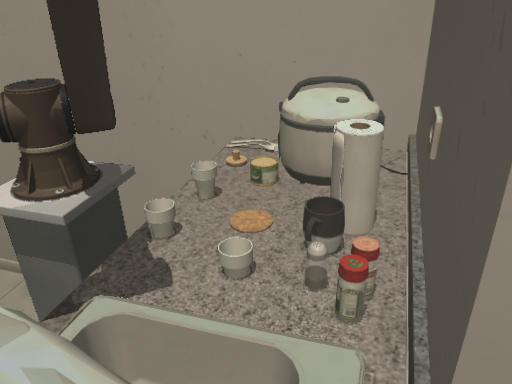

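View pics/t0.png

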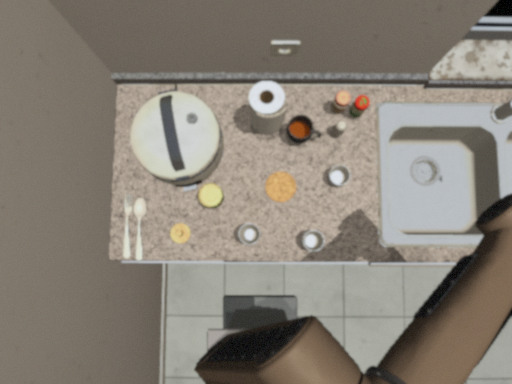

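The scene view shows three upright tumblers at about (205,180), (160,219) and (236,258). The coaster is at (251,220), the lid at (236,159), the tin at (264,170), the mug at (323,225) and the shaker at (317,262). In the top view the tumblers are at (248,233), (311,240) and (337,176), the lid at (180,233) and the coaster at (281,186).

Run:
```python
from h import *
from scipy.optimize import least_squares
T=np.load('top0.npy');S=np.load('scene0.npy')
def fit(p,r=None):
    f=lambda q:np.hypot(p[:,0]-q[0],p[:,1]-q[1])-(r or q[2])
    m=p.mean(0); q=least_squares(f,[m[0],m[1],.03],loss='soft_l1',f_scale=.002).x; return q
for n,(u,v) in dict(A=(248,233),B=(311,240),C=(337,176),lid=(180,233),coaster=(281,186),tin=(210,196),mug=(300,129),shaker=(340,127)).items():
    c=T[v,u]; 
    R=T[v-22:v+23,u-22:u+23].reshape(-1,3); R=R[np.isfinite(R).all(1)]
    zt=np.percentile(R[np.hypot(*(R[:,:2]-c[:2]).T)<.045][:,2],97)
    W=R[(R[:,2]>zt-.008)&(np.hypot(*(R[:,:2]-c[:2]).T)<.06)]
    q=fit(W)
    Q=S.reshape(-1,3);Q=Q[np.isfinite(Q).all(1)]
    near=Q[np.hypot(Q[:,0]-q[0],Q[:,1]-q[1])<.045]
    z2=np.percentile(near[:,2],99); w2=near[near[:,2]>z2-.02]
    # outer facing band fits
    print(n,'c',c.round(3),'top z',zt.round(3),'top fit',q.round(4),'mid',((W.min(0)+W.max(0))/2).round(4),len(W),'| scene z',z2.round(3),'fit32',fit(w2,.032)[:2].round(4),len(w2))
Z=T[140:215,255:310].reshape(-1,3)
```

```text
A c [0.447 0.034 0.011] top z 0.084 top fit [0.4447 0.0272 0.0304] mid [0.4442 0.027  0.084 ] 76 | scene z 0.082 fit32 [0.4451 0.026 ] 375
B c [ 0.427 -0.165  0.006] top z 0.071 top fit [ 0.4258 -0.165   0.0306] mid [ 0.4261 -0.1652  0.0698] 72 | scene z 0.069 fit32 [ 0.4264 -0.1667] 517
C c [ 0.632 -0.251  0.001] top z 0.056 top fit [ 0.6281 -0.2493  0.03  ] mid [ 0.6281 -0.2492  0.0552] 64 | scene z 0.055 fit32 [ 0.6294 -0.252 ] 664
lid c [0.445 0.243 0.039] top z 0.038 top fit [0.447  0.2467 0.0072] mid [0.447  0.247  0.0373] 36 | scene z 0.037 fit32 [0.4292 0.2652] 49
coaster c [ 0.598 -0.071  0.004] top z 0.01 top fit [ 0.5967 -0.071   0.0371] mid [ 0.5967 -0.0707  0.0078] 651 | scene z 0.005 fit32 [ 0.5968 -0.0709] 622
tin c [0.559 0.15  0.053] top z 0.061 top fit [0.5752 0.1611 0.0336] mid [0.5732 0.1599 0.1257] 554 | scene z 0.198 fit32 [0.632  0.1973] 68
mug c [ 0.78  -0.131  0.023] top z 0.098 top fit [ 0.7707 -0.1258  0.0378] mid [ 0.7703 -0.1259  0.158 ] 139 | scene z 0.096 fit32 [ 0.7723 -0.1301] 714
shaker c [ 0.769 -0.248  0.089] top z 0.089 top fit [ 0.7785 -0.2499  0.0103] mid [ 0.779  -0.2488  0.0875] 73 | scene z 0.087 fit32 [ 0.7769 -0.2328] 297
```

All three heights match: tall A (445, 27), middle B (426, -165), short C (628, -250). The lid is at (447, 247) and the coaster at (597, -71), both in mm. Next I go to the tall tumbler.

```bash
python3 -m pendant '[[[14,56,0,0,0,0],[28,112,0,0,0,0],[42,168,-5,0,0,0],[57,226,-10,0,0,0],[71,282,-20,0,0,0],[85,338,-30,0,0,0],[99,394,-40,0,0,0],[114,452,-50,0,0,0],[128,508,-60,0,0,0],[142,564,-70,0,0,0]]]' -1
python3 -m pendant '[[[8,40,0,0,0,0],[17,74,0,0,0,0],[17,74,0,0,0,0],[17,74,0,0,0,0],[17,74,0,0,0,0]]]' -1
```

```text
clock: 1.35
tool_pos: [0.4275, -0.0457, 0.1564]
orientation: [180.0, 0.0, 115.0]
force: [1.4, -0.4, 0.3]
opening: 0.0879
clock: 1.98
tool_pos: [0.4442, 0.0256, 0.1565]
orientation: [-180.0, -0.0, 115.0]
force: [0.0, -0.2, 0.2]
opening: 0.0877
```

```bash
python3 -m pendant '[[[1,1,-35,0,0,0],[1,1,-65,0,0,0],[1,1,-85,0,0,0],[1,1,-97,0,0,0],[1,1,-97,0,0,0],[1,1,-97,0,0,0]]]' -1
python3 -m pendant '[[[0,0,0,0,0,0],[0,0,0,0,0,0],[0,0,0,0,0,0],[0,0,0,0,0,0],[0,0,0,0,0,0],[0,0,0,0,0,0],[0,0,0,0,0,0],[0,0,0,0,0,0]]]' 1
python3 - <<'E'
from h import *
s=shot('scene'); c=s['pixels'][110:260,130:300,::-1]; cv2.imwrite('pics/s1.png',cv2.resize(c,None,fx=4,fy=4))
E
```

```text
clock: 2.72
tool_pos: [0.4461, 0.0274, 0.0603]
orientation: [179.9, 0.0, 115.0]
force: [0.8, 0.8, 0.1]
opening: 0.0875
clock: 3.72
tool_pos: [0.4458, 0.0276, 0.0598]
orientation: [180.0, 0.0, 115.0]
force: [-1.5, 2.5, 5.6]
opening: 0.0645
```

View pics/s1.png

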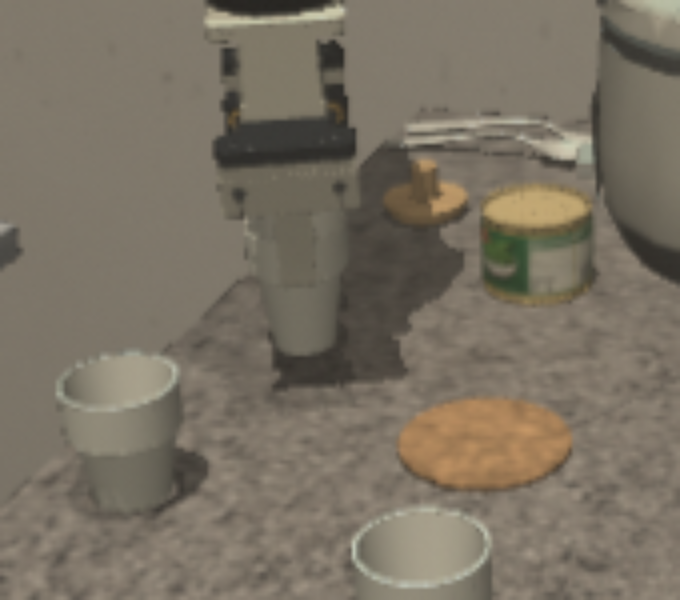

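The crop shows the tall tumbler held at its band at (300,260), with the opening at 64.5 mm. Next I lift it and carry it to the coaster.

```bash
python3 -m pendant '[[[0,0,20,0,0,0],[10,-7,45,0,0,0],[40,-26,50,0,0,0],[75,-49,50,0,0,0],[110,-72,50,0,0,0],[140,-91,50,0,0,0],[151,-98,45,0,0,0],[151,-98,35,0,0,0],[151,-98,35,0,0,0],[151,-98,35,0,0,0]]]' 1
```

```text
clock: 5.03
tool_pos: [0.5958, -0.0701, 0.0947]
orientation: [-180.0, -0.0, 115.1]
force: [1.2, -0.5, -0.3]
opening: 0.0641
```

```bash
python3 -m pendant '[[[1,-1,-15,0,0,0],[1,-1,-25,0,0,0],[1,-1,-28,0,0,0],[1,-1,-30,0,0,0],[1,-1,-30,0,0,0]]]' 1
python3 -m pendant '[[[0,0,0,0,0,0],[0,0,0,0,0,0],[0,0,0,0,0,0],[0,0,0,0,0,0]]]' -1
python3 -m pendant '[[[0,0,30,0,0,0],[0,0,70,0,0,0],[-20,-12,95,0,0,0],[-60,-34,95,0,0,0],[-110,-60,95,0,0,0],[-150,-83,95,0,0,0],[-172,-94,95,0,0,0],[-172,-94,95,0,0,0],[-172,-94,95,0,0,0]]]' -1
python3 - <<'E'
from h import *
from scipy.optimize import least_squares
T=cloud(shot('top'))
R=T.reshape(-1,3);R=R[np.isfinite(R).all(1)]
for n,(x,y,z) in dict(A=(.597,-.071,.089),B=(.426,-.1655,.07),C=(.6285,-.25,.056)).items():
    p=R[(np.hypot(R[:,0]-x,R[:,1]-y)<.045)&(abs(R[:,2]-z)<.012)]
    q=least_squares(lambda q:np.hypot(p[:,0]-q[0],p[:,1]-q[1])-q[2],[x,y,.03],loss='soft_l1',f_scale=.002).x
    print(n,len(p),q.round(4),np.median(p[:,2]).round(3))
E
```

```text
clock: 5.65
tool_pos: [0.5978, -0.0715, 0.0649]
orientation: [180.0, 0.0, 115.0]
force: [-0.8, 1.6, -0.3]
opening: 0.0642
clock: 6.15
tool_pos: [0.5976, -0.0716, 0.0646]
orientation: [180.0, 0.0, 115.0]
force: [-0.9, -0.3, -0.3]
opening: 0.0873
clock: 7.28
tool_pos: [0.4265, -0.1655, 0.1599]
orientation: [180.0, 0.0, 115.0]
force: [0.1, 0.3, -0.1]
opening: 0.0879
A 88 [ 0.596  -0.072   0.0303] 0.086
B 0 [ 0.426  -0.1655  0.03  ] nan
C 87 [ 0.6277 -0.2493  0.03  ] 0.053
  return _methods._mean(a, axis=axis, dtype=dtype,
  ret = ret.dtype.type(ret / rcount)
```

```bash
python3 -m pendant '[[[1,0,-40,0,0,0],[1,0,-80,0,0,0],[1,0,-103,0,0,0],[1,0,-115,0,0,0],[1,0,-115,0,0,0],[1,0,-115,0,0,0]]]' -1
python3 -m pendant '[[[0,0,0,0,0,0],[0,0,0,0,0,0],[0,0,0,0,0,0],[0,0,0,0,0,0],[0,0,0,0,0,0],[0,0,0,0,0,0],[0,0,0,0,0,0]]]' 1
python3 -m pendant '[[[0,0,30,0,0,0],[0,0,70,0,0,0],[0,0,105,0,0,0],[20,11,120,0,0,0],[60,33,120,0,0,0],[100,55,120,0,0,0],[140,77,120,0,0,0],[165,91,120,0,0,0],[170,94,120,0,0,0],[170,94,120,0,0,0]]]' 1
python3 -m pendant '[[[0,0,0,0,0,0],[0,0,0,0,0,0]]]' 1
python3 - <<'E'
from h import *
s=shot('scene'); c=s['pixels'][100:260,170:340,::-1]; cv2.imwrite('pics/s2.png',cv2.resize(c,None,fx=3.7,fy=3.7))
print(get_obs()['tool_pos'])
E
```

```text
clock: 8.07
tool_pos: [0.4274, -0.1655, 0.0453]
orientation: [179.9, 0.0, 115.1]
force: [-0.2, 0.5, 0.1]
opening: 0.0877
clock: 8.95
tool_pos: [0.4267, -0.1656, 0.0449]
orientation: [180.0, 0.0, 115.0]
force: [-1.3, 2.1, 5.5]
opening: 0.0643
clock: 10.2
tool_pos: [0.596, -0.0716, 0.1638]
orientation: [-179.9, -0.0, 115.0]
force: [-0.9, 0.2, -1.0]
opening: 0.064
clock: 10.45
tool_pos: [0.596, -0.0721, 0.1649]
orientation: [180.0, 0.0, 115.0]
force: [0.0, 0.1, -1.2]
opening: 0.0642
[ 0.59612892 -0.07199391  0.16495344]
```

View pics/s2.png

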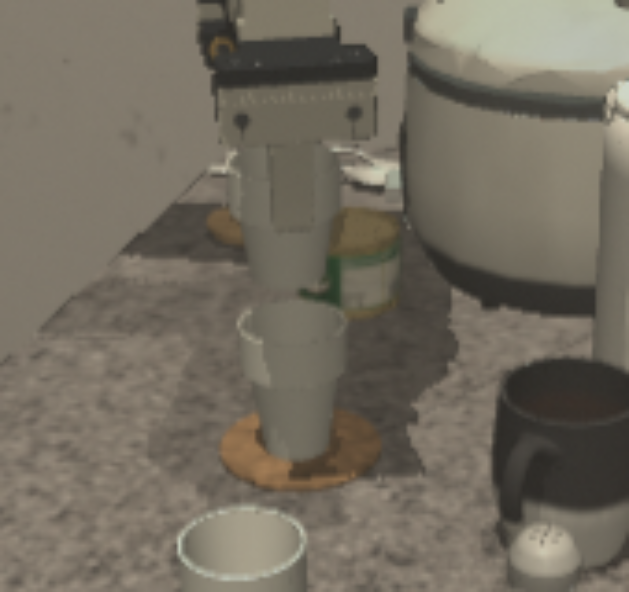

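The crop shows the tall tumbler standing inside the coaster's edge at (300,450), with the middle one hanging above it. I lower it slowly.

```bash
python3 -m pendant '[[[1,0,-20,0,0,0],[1,0,-35,0,0,0],[1,0,-45,0,0,0],[1,0,-55,0,0,0],[1,0,-63,0,0,0],[1,0,-63,0,0,0]]]' 1
python3 -m pendant '[[[0,0,-3,0,0,0],[0,0,-6,0,0,0],[0,0,-9,0,0,0],[0,0,-9,0,0,0]]]' 1
```

```text
clock: 11.25
tool_pos: [0.5972, -0.0717, 0.1009]
orientation: [-179.9, -0.0, 115.0]
force: [0.2, -0.5, -0.7]
opening: 0.0638
clock: 11.75
tool_pos: [0.5974, -0.0716, 0.0923]
orientation: [-180.0, -0.0, 115.0]
force: [0.3, 0.3, -0.7]
opening: 0.0641
```

```bash
python3 -m pendant '[[[0,0,-1,0,0,0],[0,0,-1,0,0,0]]]' 1
python3 -m pendant '[[[0,0,0,0,0,0],[0,0,0,0,0,0],[0,0,0,0,0,0],[0,0,0,0,0,0]]]' -1
python3 -m pendant '[[[0,0,25,0,0,0],[0,0,55,0,0,0],[3,-20,65,0,0,0],[11,-60,65,0,0,0],[20,-110,60,0,0,0],[28,-155,50,0,0,0],[32,-177,35,0,0,0],[32,-177,30,0,0,0],[32,-177,30,0,0,0]]]' -1
python3 - <<'E'
from h import *
s=shot('scene'); c=s['pixels'][100:300,170:340,::-1]; cv2.imwrite('pics/s3.png',cv2.resize(c,None,fx=3,fy=3))
print(get_obs()['tool_pos'])
Q=cloud(s).reshape(-1,3); p=Q[np.hypot(Q[:,0]-.597,Q[:,1]+.071)<.04]; print(np.percentile(p[:,2],[95,98,99.5]))
E
```

```text
clock: 12.0
tool_pos: [0.5978, -0.0717, 0.092]
orientation: [180.0, 0.0, 115.0]
force: [-0.7, -0.4, 2.6]
opening: 0.0639
clock: 12.5
tool_pos: [0.5975, -0.0716, 0.0915]
orientation: [-180.0, -0.0, 115.0]
force: [-0.2, 0.1, 1.1]
opening: 0.0874
clock: 13.62
tool_pos: [0.6289, -0.2482, 0.1205]
orientation: [-179.9, -0.1, 115.0]
force: [-0.1, -0.1, -0.4]
opening: 0.0876
[ 0.62937084 -0.24794557  0.12136496]
[0.11228391 0.11462476 0.11541758]
```

View pics/s3.png

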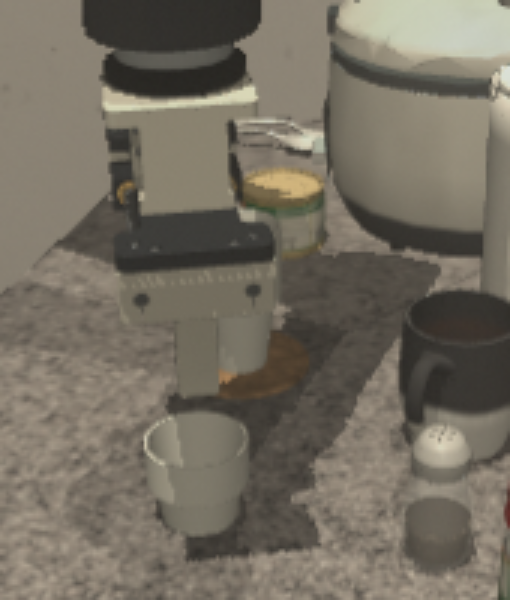

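The stack top reads 115 mm against the 117 expected, and the camera reads about 1.5 mm low, so the middle one is seated. The short tumbler at (197,480) is free below the gripper.

```bash
python3 -m pendant '[[[0,-1,-35,0,0,0],[0,-1,-65,0,0,0],[0,-1,-82,0,0,0],[0,-1,-90,0,0,0],[0,-1,-90,0,0,0],[0,-1,-90,0,0,0]]]' -1
python3 -m pendant '[[[0,0,0,0,0,0],[0,0,0,0,0,0],[0,0,0,0,0,0],[0,0,0,0,0,0],[0,0,0,0,0,0],[0,0,0,0,0,0],[0,0,0,0,0,0]]]' 1
python3 -m pendant '[[[0,0,35,0,0,0],[0,0,75,0,0,0],[0,0,115,0,0,0],[-4,25,137,0,0,0],[-11,65,137,0,0,0],[-20,110,137,0,0,0],[-27,150,137,0,0,0],[-31,172,137,0,0,0],[-32,177,137,0,0,0],[-32,177,137,0,0,0]]]' 1
python3 -m pendant '[[[0,0,0,0,0,0],[0,0,0,0,0,0]]]' 1
```

```text
clock: 14.42
tool_pos: [0.6303, -0.2497, 0.0327]
orientation: [179.9, 0.1, 115.0]
force: [0.1, 0.1, 0.4]
opening: 0.0877
clock: 15.3
tool_pos: [0.6296, -0.2497, 0.0318]
orientation: [180.0, 0.0, 115.0]
force: [-1.8, 0.7, 4.6]
opening: 0.064
clock: 16.55
tool_pos: [0.5975, -0.0726, 0.1683]
orientation: [-180.0, -0.0, 115.1]
force: [-0.6, -1.3, -1.6]
opening: 0.0641
clock: 16.8
tool_pos: [0.5975, -0.0734, 0.1683]
orientation: [-180.0, -0.0, 115.0]
force: [0.1, 0.9, -0.8]
opening: 0.0645
```

```bash
python3 -m pendant '[[[0,1,-12,0,0,0],[0,1,-22,0,0,0],[0,1,-30,0,0,0],[0,1,-38,0,0,0],[0,1,-42,0,0,0],[0,1,-45,0,0,0],[0,1,-47,0,0,0],[0,1,-48,0,0,0],[0,1,-48,0,0,0]]]' 1
```

```text
clock: 17.92
tool_pos: [0.5977, -0.0716, 0.1208]
orientation: [180.0, 0.0, 115.0]
force: [0.0, -0.1, -0.7]
opening: 0.0641
```

```bash
python3 -m pendant '[[[0,0,-1,0,0,0],[0,0,-1,0,0,0]]]' 1
python3 -m pendant '[[[0,0,0,0,0,0],[0,0,0,0,0,0],[0,0,0,0,0,0],[0,0,0,0,0,0]]]' -1
python3 -m pendant '[[[0,0,30,0,0,0],[0,0,60,0,0,0],[-15,25,60,0,0,0],[-40,75,60,0,0,0],[-65,130,50,0,0,0],[-90,185,30,0,0,0],[-115,240,10,0,0,0],[-138,290,-20,0,0,0],[-149,319,-35,0,0,0],[-149,319,-35,0,0,0]]]' -1
python3 -m pendant '[[[0,0,0,0,0,0],[0,0,0,0,0,0]]]' -1
python3 - <<'E'
from h import *
s=shot('scene'); c=s['pixels'][70:270,170:340,::-1]; cv2.imwrite('pics/s4.png',cv2.resize(c,None,fx=3,fy=3))
print(get_obs()['tool_pos'])
Q=cloud(s).reshape(-1,3); p=Q[np.hypot(Q[:,0]-.597,Q[:,1]+.071)<.04]; print(np.percentile(p[:,2],[95,98,99.5]))
from scipy.optimize import least_squares
R=cloud(shot('top')).reshape(-1,3);p=R[(np.hypot(R[:,0]-.597,R[:,1]+.071)<.045)&(abs(R[:,2]-.145)<.009)]
print(len(p),least_squares(lambda q:np.hypot(p[:,0]-q[0],p[:,1]-q[1])-q[2],[.597,-.071,.03],loss='soft_l1',f_scale=.002).x)
E
```

```text
clock: 18.18
tool_pos: [0.5981, -0.0716, 0.1208]
orientation: [179.9, 0.0, 115.0]
force: [-1.9, 1.4, 6.6]
opening: 0.0642
clock: 18.68
tool_pos: [0.5975, -0.0716, 0.1194]
orientation: [-180.0, -0.0, 115.0]
force: [0.7, 0.3, -0.5]
opening: 0.0873
clock: 19.92
tool_pos: [0.4473, 0.2488, 0.0833]
orientation: [-179.9, 0.0, 115.2]
force: [1.0, 0.1, 0.5]
opening: 0.0882
clock: 20.18
tool_pos: [0.449, 0.2469, 0.085]
orientation: [180.0, -0.0, 115.0]
force: [0.6, -0.1, -0.3]
opening: 0.0875
[0.44901221 0.2468076  0.08502587]
[0.14079712 0.14302689 0.14402623]
88 [ 0.59625905 -0.0729305   0.03049577]
```

View pics/s4.png

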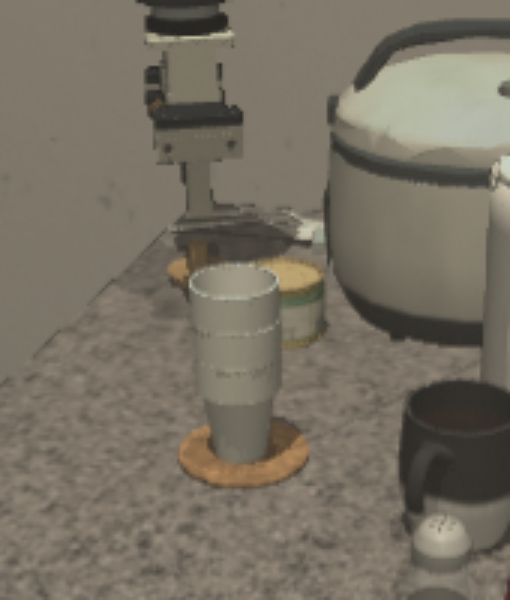

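The crop shows all three nested with even bands; the foot at (240,455) is inside the cork and the top reads 144 mm against 145. Now the lid.

```bash
python3 -m pendant '[[[-1,0,-30,0,0,0],[-1,0,-55,0,0,0],[-1,0,-69,0,0,0],[-1,0,-69,0,0,0],[-1,0,-69,0,0,0]]]' -1
python3 -m pendant '[[[0,0,0,0,0,0],[0,0,0,0,0,0],[0,0,0,0,0,0],[0,0,0,0,0,0],[0,0,0,0,0,0],[0,0,0,0,0,0],[0,0,0,0,0,0],[0,0,0,0,0,0],[0,0,0,0,0,0]]]' 1
```

```text
clock: 20.9
tool_pos: [0.4481, 0.2477, 0.0163]
orientation: [179.9, -0.0, 115.0]
force: [-0.1, -0.5, 0.3]
opening: 0.0877
clock: 22.02
tool_pos: [0.4475, 0.2474, 0.0155]
orientation: [-180.0, -0.0, 115.0]
force: [0.4, 0.3, 0.4]
opening: 0.0193
```

```bash
python3 -m pendant '[[[0,0,35,0,0,0],[0,0,80,0,0,0],[5,-10,130,0,0,0],[25,-53,170,0,0,0],[47,-100,180,0,0,0],[70,-150,180,0,0,0],[94,-200,180,0,0,0],[117,-250,175,0,0,0],[140,-298,170,0,0,0],[150,-319,165,0,0,0]]]' 1
python3 -m pendant '[[[0,0,0,0,0,0],[0,0,0,0,0,0],[0,0,0,0,0,0]]]' 1
python3 - <<'E'
from h import *
from scipy.optimize import least_squares
s=shot('scene'); c=s['pixels'][70:270,170:340,::-1]; cv2.imwrite('pics/s5.png',cv2.resize(c,None,fx=3,fy=3))
o=get_obs();print(o['tool_pos'],o['force'],o['opening'])
E
```

```text
clock: 23.28
tool_pos: [0.598, -0.0742, 0.1798]
orientation: [-180.0, -0.0, 114.9]
force: [-0.2, 1.0, -0.5]
opening: 0.0192
clock: 23.65
tool_pos: [0.5974, -0.0707, 0.1809]
orientation: [180.0, 0.0, 115.1]
force: [0.1, 0.5, -1.3]
opening: 0.019
[ 0.59741243 -0.07070564  0.1809936 ] [-0.68521119  0.32442659  0.39579017] 0.019236916821935294
```

View pics/s5.png

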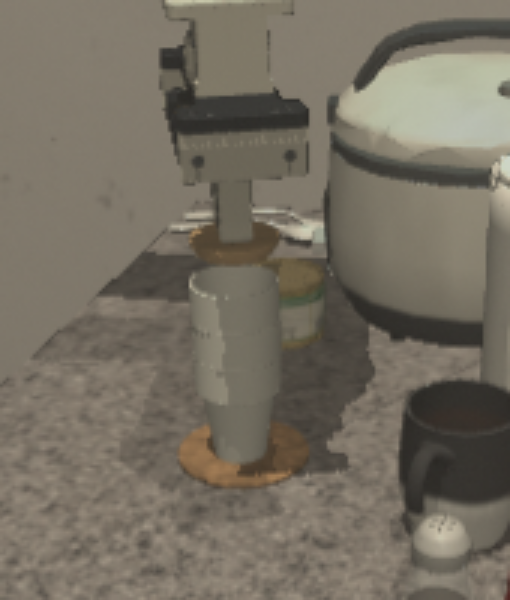

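The lid, at columns 190–280, lines up with the rim, also at 190–280, and is level. I lower it with force checks.

```bash
python3 -m pendant '[[[0,-1,-8,0,0,0],[0,-1,-14,0,0,0],[0,-1,-18,0,0,0],[0,-1,-20,0,0,0],[0,-1,-22,0,0,0],[0,-1,-22,0,0,0]]]' 1
python3 -m pendant '[[[0,0,-2,0,0,0],[0,0,-4,0,0,0],[0,0,-5,0,0,0],[0,0,-6,0,0,0],[0,0,-6,0,0,0]]]' 1
```

```text
clock: 24.45
tool_pos: [0.5975, -0.0726, 0.1585]
orientation: [-180.0, -0.0, 115.0]
force: [-0.3, -1.3, 0.5]
opening: 0.019
clock: 25.08
tool_pos: [0.5976, -0.0726, 0.1526]
orientation: [180.0, 0.0, 115.0]
force: [-0.2, 0.6, -0.7]
opening: 0.0194
```

It went in without any force. One more millimetre, then release and back away.

```bash
python3 -m pendant '[[[0,0,-1,0,0,0],[0,0,-1,0,0,0]]]' 1
python3 -m pendant '[[[0,0,0,0,0,0],[0,0,0,0,0,0],[0,0,0,0,0,0],[0,0,0,0,0,0],[0,0,0,0,0,0]]]' -1
python3 -m pendant '[[[0,0,20,0,0,0],[0,0,50,0,0,0],[0,0,80,0,0,0],[-25,-40,80,0,0,0],[-50,-90,80,0,0,0],[-80,-140,80,0,0,0],[-110,-190,80,0,0,0],[-120,-210,80,0,0,0],[-120,-210,80,0,0,0],[-120,-210,80,0,0,0]]]' -1
python3 - <<'E'
from h import *
s=shot('scene'); t=shot('top')
a=cv2.resize(s['pixels'][100:290,170:370,::-1],(600,570)); b=cv2.resize(t['pixels'][140:230,250:310,::-1],(200,300))
b=np.vstack([b,np.zeros((270,200,3),np.uint8)]); cv2.imwrite('pics/s6.png',np.hstack([a,b]))
Q=cloud(s).reshape(-1,3); p=Q[np.hypot(Q[:,0]-.597,Q[:,1]+.071)<.042]; print('top z',np.nanpercentile(p[:,2],[98,99.5]))
d=p[(p[:,2]>.138)&(p[:,2]<.156)]; d=d[np.hypot(d[:,0]-.597,d[:,1]+.072)>.013]
R=cloud(t).reshape(-1,3); d=R[(np.hypot(R[:,0]-.597,R[:,1]+.072)<.026)&(np.hypot(R[:,0]-.597,R[:,1]+.072)>.015)&(abs(R[:,2]-.15)<.02)]
A=np.c_[d[:,:2]-[.597,-.072],np.ones(len(d))]; print('disc plane tilt, z',len(d),np.linalg.lstsq(A,d[:,2],rcond=None)[0])
p=R[(np.hypot(R[:,0]-.597,R[:,1]+.072)<.045)&(abs(R[:,2]-.15)<.012)]; print('disc mid',(p.min(0)+p.max(0))/2)
S0=np.load('scene0.npy');d=np.abs(cloud(s)[:,:,2]-S0[:,:,2])
print(get_obs()['tool_pos'],get_obs()['clock'])
E
```

```text
clock: 25.32
tool_pos: [0.5981, -0.0727, 0.1525]
orientation: [179.9, 0.0, 115.0]
force: [-1.2, 0.6, 4.8]
opening: 0.0191
clock: 25.95
tool_pos: [0.5975, -0.0726, 0.1515]
orientation: [-180.0, -0.0, 115.0]
force: [0.1, -0.1, -0.0]
opening: 0.0634
clock: 27.2
tool_pos: [0.4778, -0.2823, 0.2315]
orientation: [180.0, -0.0, 115.0]
force: [-0.6, -0.2, 0.8]
opening: 0.0879
top z [0.169646   0.17433254]
disc plane tilt, z 0 [0. 0. 0.]Traceback (most recent call last):
  File "<stdin>", line 9, in <module>
    return umr_minimum(a, axis, None, out, keepdims, initial, where)
ValueError: zero-size array to reduction operation minimum which has no identity
```

View pics/s6.png

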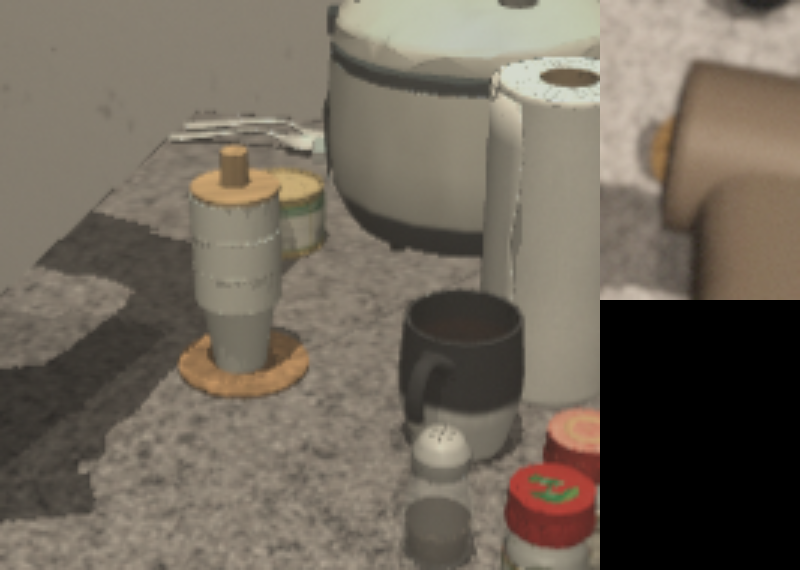

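The lid sits level on the rim with its disc at (236,187). The knob top reads 174 mm against 176, the same small camera bias as before. The mug, shaker and tin are where they were. I check the disc's tilt once from the scene camera's depth, then hand in.

Run:
```python
from h import *
s=shot('scene');Q=cloud(s);S0=np.load('scene0.npy')
p=Q.reshape(-1,3);r=np.hypot(p[:,0]-.597,p[:,1]+.072)
d=p[(r<.028)&(r>.013)&(p[:,2]>.143)&(p[:,2]<.156)]
c=np.linalg.lstsq(np.c_[d[:,:2]-[.597,-.072],np.ones(len(d))],d[:,2],rcond=None)[0]
print(len(d),'tilt deg',np.degrees(c[:2]).round(1),'z',c[2].round(4))
for n,(u,v,w,h) in dict(mug=(305,200,38,45),shaker=(308,243,18,45),tin=(265,160,12,22)).items():
    print(n,np.nanmedian(np.abs(Q[v:v+h,u:u+w]-S0[v:v+h,u:u+w]),axis=(0,1)).round(4))
close_job()
```

```text
137 tilt deg [-0. -0.] z 0.1483
mug [0.0002 0.0012 0.0007]
shaker [0.0001 0.001  0.0007]
tin [0.0005 0.0019 0.0009]
the job is handed in; nothing more can be done
```

The three tumblers are nested on the coaster, tall, then middle, then short, with the lid on top. I handed the job in at about 27 s of the 72 s allowed.

**Last checks:**
- **Lid:** it is level, with a fitted tilt of 0.0°. Its disc top reads 148.3 mm against 150 nominal, and the knob top 174.3 mm against 176. The camera also read about 1–2 mm low on the earlier heights, so the stack looks fully seated.
- **Foot:** the tall tumbler's whole foot is inside the cork, judged by eye in the last picture.
- **Bystanders:** the mug, salt shaker and tin show no movement beyond camera noise (2 mm or less).
- **Forces:** wrist force readings taken at the end of each move stayed below about 7 N.

**Failed check:** the final top-camera measurement gave nothing because the arm blocked its view. I used the scene camera's depth instead.

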